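Fit the heater knob and hold the pilot valve in

ROBOT

A 6-joint arm with a two-finger parallel gripper is mounted at the origin on the work surface. World frame = base frame: x ahead of the robot, y to its left, z up, the work surface at z = 0. Lengths are in m, angles in rad, forces in N, time in s.
With the tool pointing down it reaches from about 0.425 to 0.925 m from the base axis. Payload 12.5 kg.
Tool frame: the origin (TCP) lies on the centre line of the jaws, within the pads' length; the fingertips stand 19 mm ahead of it and the grasp point (between the pads) is the TCP; z points along the fingers, y is the line along which they close (so a half turn about z gives the same grasp; the last joint's range is limited). The gripper opens to 85 mm and grips with 20 to 120 N. Pads are 22 mm wide; open, the fingers measure 114 mm over their backs; the gripper's body (76 mm by 85 mm) begins 54 mm behind the grasp point. The pads swing forward as they close: fully open they stand 13 mm farther back than shut.
Start: joints at [1.103, 0.491, 1.559, -0, 1.092, -0.106], TCP at [0.221, 0.585, 0.25] pointing down, gripper open.
Joint ranges: [-3.1, 3.1], [-0.84, 2.19], [0.05, 2.79], [-1.13, 4.28], [0.06, 2.93], [-2.69, 2.69]. Speed limits (rad/s): [2.22, 2.22, 2.79, 3.14, 3.14, 3.14].

INTERFACE

Orientations are given as a rotation vector (axis times angle).
In Python, from bench import env gives the robot as it stands. Calls block until the motion is done:
- env.move_pose(position, orientation): joint-space move of the TCP to a pose.
- env.move_linear(position, attitude=None, feed=0.15, max_force=None): straight line of the TCP; attitude=None keeps the orientation; feed is the mean speed in m/s. With max_force (N) it stops when the force on the tool has changed by that much, and returns True; else False.
- env.move_j(angles): joint-space move.
- env.release() and env.close_gripper(): open the fingers fully, or close them until they stop; the grip force is fixed at half the most.
- env.hold(seconds).
- env.solve_ik(position, orientation): joint angles nearest the present ones, or None.
- env.get_image(name): name is "scene" or "side" or "wrist"; returns (picture, depth): 480x640x3 uint8, blue, green, red; 480x640 float32, m along the optical axis (not along the pixel's ray), 0 where there is no reading.
- env.camera_params(name): a dict with "camera_matrix" (3x3 intrinsics, pixels), "rvec" (rotation vector, rad) and "tvec" (3), from world to camera coordinates, as OpenCV has them; the wrist camera has in their place "T_tool_cam" (4x4, takes a point from camera to tool coordinates, whose origin is the TCP and whose axes are the flange's). Camera axes: x right, y down, z forward; pixel columns grow to the right and rows downward; lengths in m; the calibration is good to about 2 mm. The wrist camera is an equidistant fisheye: a pixel r from the principal point sees the ray r / f radians off the axis. A picture is of the moment at which its call begins: read the wrist's pose just before it. camera_params takes no time and is no camera call.
A pose or a line that the arm cannot do raises env.MotionError and nothing moves.
- env.finish_job(): hands the job in; it is judged then, once.
Trained networks look in the newest picture that a camera, given by its name, has taken for a name from the list of things; names that differ only in an ending like _2 or _b are one class to them, and where a whole thing is asked for, a point or a joint stands for the part that bears it (a point fixed in the world has none). Each returns a list of dicts, best first, with "confidence" (0 to 1); they miss things now and then, are a little off and sometimes report something else, mostly with a low value. They report only what shows in the picture. A call takes as long as a camera call. They do not tell look-alikes from the thing itself.
- env.search_frame(query, camera): "centre" ([row, column] in pixels, amid what is visible of it).
- env.tip_of(query, camera): "centre" ([row, column] in pixels: a listed point, or the origin of a listed thing).
Readings, each from a call of its own:
- env.get_time(): time.
- env.get_qpos(): joint angles.
- env.get_dq(): joint speeds.
- env.get_tau(): joint torques, N m.
- env.get_tcp_pos(): TCP position.
- env.get_tcp_rot(): TCP orientation.
- env.get_ft_force(): force on the tool from outside, world axes, zero at the start.
- env.get_moment(): the same for the moment, N m.
- env.get_opening(): opening from 0.0 (shut) to 1.0 (fully open).
- env.get_grasp_force(): force on a finger pad.
Only numpy, scipy, OpenCV 4.12 (cv2) and the standard library are available. Lean on these libraries where they do the work, as an engineer would, in place of code of your own. Each camera call takes 0.05 s, during which the arm holds its last target. There are 200 camera calls.

TASK

Get the workshop gas heater's control unit ready to light: take the red dust cap off its brass spindle and leave it in the blue parts tray, then turn the loose black knob so that its D-shaped socket matches the D-shaped spindle and push it fully home. Keep pressing the knob so that the sprung spindle is pushed right in, as one does to hold a pilot flame, and finish like that, with the gripper still on the knob and holding it pressed in. Leave the carton, the jar and the oil filter where they stand.

Things in the scene. Friction and masses are not known exactly. Their poses are not given: they have to be found in the camera images.
- heater: Heater control unit, fixed to the bench: grey block 150 (x) x 110 (y) x 50 mm high, origin at the centre of its underside, with a brass gas stub at its +x end, 22 mm long. The spindle stands upright on its top face, 10 mm towards -x from the block's centre. A short white mark on the top face lies 28 to 44 mm from the spindle axis, towards +x, on the side the spindle's flat faces. It has its own yaw, up to about 0.4 rad.
- spindle_tip (a point): Centre of the top of the upright brass spindle (on the axis of the round part): D section, diameter 14 mm with a flat 4 mm from the axis that faces +x of this point (same yaw as the block); top edge chamfered 1.8 mm. The tip stands 24 mm above the block's top face (74 mm above the bench) when not pressed. The spindle does not turn. z is up.
- spindle (a joint): How far the spindle is pushed in, m: 0 out (at rest) to 0.008 fully in. Spring: starts to move at 5 N, about 9 N fully in; it comes back out as soon as it is not pressed.
- cap_center (a point): Centre (half-way up) of the loose red dust cap, an upside-down plastic cup, 30 mm outside diameter, 36 mm high, 22 mm bore that is 32 mm deep, about 30 g. At the start it stands loosely over the spindle, its rim resting on the block's top face. Pinch it from above and lift it straight up by at least 26 mm to clear the spindle.
- cap: The same dust cap; origin at the centre of its rim (underside), z along its axis.
- tray_in (a point): Centre of the inner floor of the fixed blue parts tray: open, 150 x 150 mm outside, 28 mm high, walls 4 mm thick, floor 4 mm thick; x and y along its walls.
- knob_grip (a point): Middle of the bar grip of the loose black knob, about 45 g; at the start the knob stands on the bench, socket down. The knob is 43 mm high: a round skirt of 42 mm diameter from 0 to 17 mm above its underside, and on it a bar grip 42 mm long (x), 13 mm wide (y), from 17 to 43 mm. This point is on the axis, 30 mm above the underside. x is along the bar, towards the end with the white pointer line (on top of the bar and down that end only). z up.
- knob_socket (a point): On the knob's axis, the ceiling of the D-shaped blind socket in its underside, 14 mm above the underside, which the spindle's tip meets when the knob is fully home. Same axes as knob_grip. Socket: diameter 15.5 mm with a flat 4.75 mm from the axis on the pointer (+x) side, so the pointer must point the same way as the spindle's flat faces (within about 0.1 rad). Home on the spindle, the underside is 10 mm above the block, 2 mm with the spindle fully in.
- knob: The same black knob; origin at the centre of its underside, same axes.
- carton: Bystander: small cardboard carton with red sides and white tape, 60 x 45 x 40 mm, origin at the centre of its underside. Leave alone.
- jar: Bystander: jar with a yellow lid, 64 mm diameter, 65 mm high, origin at the centre of its underside. Leave alone.
- filter: Bystander: orange oil filter with a white band, 68 mm diameter, 60 mm high, standing between the robot and the unit; origin at the centre of its underside. Leave alone.
Mind the look-alikes: they are no part of the job. Of the things shaped like the knob, the black one is meant.

How it is judged:
By the outcome, as a careful person would: the job done as asked, in the order asked, and still so for the second after the job is handed in, while the arm keeps its last pose, push and grip.
It also fails if it takes over 64 s, if anything falls off the work surface, if the arm or the gripper's body presses on something with over 40 N, if the wrist force passes 120 N, or if a joint passes its speed limit or range.

## Working session

There is one attempt and no reset: what is moved stays moved. The work goes in short steps, each a Python script; the robot and the scene stay as the last script left them, time stands still between calls to the robot, and variables do not carry over. Pictures are saved under pics/ and viewed, at most 10 in all, crops included, and the job is handed in when it is done.

```bash
mkdir -p pics; ls
python3 - <<'E'
from bench import env
import cv2,numpy as np
ims=[]
for c in("scene","side"):
    p,d=env.get_image(c); np.save(f"pics/{c}_d.npy",d); cv2.imwrite(f"pics/{c}_0.png",p)
    for q in("cap_center","knob_grip","tray_in","spindle_tip","heater"):
        print(c,q,[(np.round(r["centre"]).tolist(),round(r["confidence"],2)) for r in env.tip_of(q,c)][:4])
    P=env.camera_params(c); print(P)
print(env.camera_params("wrist"),env.get_time())
E
```

```text
pics
scene cap_center [([284.0, 303.0], 0.75)]
scene knob_grip [([149.0, 385.0], 0.91), ([183.0, 395.0], 0.86), ([172.0, 360.0], 0.77), ([200.0, 332.0], 0.54)]
scene tray_in [([373.0, 171.0], 0.93)]
scene spindle_tip []
scene heater [([297.0, 305.0], 0.8)]
{'camera_matrix': array([[457.49076828,   0.        , 322.058294  ],
       [  0.        , 457.49076828, 246.13775429],
       [  0.        ,   0.        ,   1.        ]]), 'rvec': array([ 2.48278166,  0.88153521, -0.22829892]), 'tvec': array([-0.49096538, -0.24737577,  1.1079256 ])}
side cap_center [([264.0, 350.0], 0.65), ([220.0, 220.0], 0.31)]
side knob_grip [([204.0, 211.0], 0.69), ([242.0, 242.0], 0.63), ([221.0, 221.0], 0.55), ([205.0, 252.0], 0.51)]
side tray_in [([268.0, 351.0], 0.71), ([423.0, 420.0], 0.63)]
side spindle_tip []
side heater [([290.0, 354.0], 0.68)]
{'camera_matrix': array([[476.82589296,   0.        , 317.00128954],
       [  0.        , 476.82589296, 237.74788249],
       [  0.        ,   0.        ,   1.        ]]), 'rvec': array([ 2.08914037, -0.65872161,  0.38283127]), 'tvec': array([-0.44919919,  0.27689827,  0.59332015])}
{'camera_matrix': array([[371.64829954,   0.        , 315.53305745],
       [  0.        , 371.64829954, 238.80939887],
       [  0.        ,   0.        ,   1.        ]]), 'T_tool_cam': array([[-7.74296287e-04, -9.60093721e-01, -2.79677398e-01,
         6.98940128e-02],
       [ 9.99999632e-01, -8.46978754e-04,  1.39027976e-04,
        -7.07869333e-04],
       [-3.70360701e-04, -2.79677188e-01,  9.60094023e-01,
        -1.23561896e-01],
       [ 0.00000000e+00,  0.00000000e+00,  0.00000000e+00,
         1.00000000e+00]])} 0.6
```

View pics/scene_0.png

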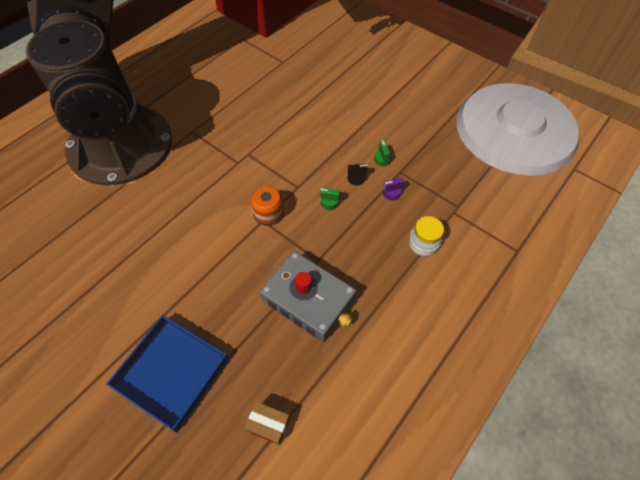

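Run:
```python
import cv2
p=cv2.imread("pics/scene_0.png")[125:225,290:430]
cv2.imwrite("pics/crop1.png",cv2.resize(p,None,fx=5,fy=5,interpolation=cv2.INTER_CUBIC))
```

```text
(no output)
```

View pics/crop1.png

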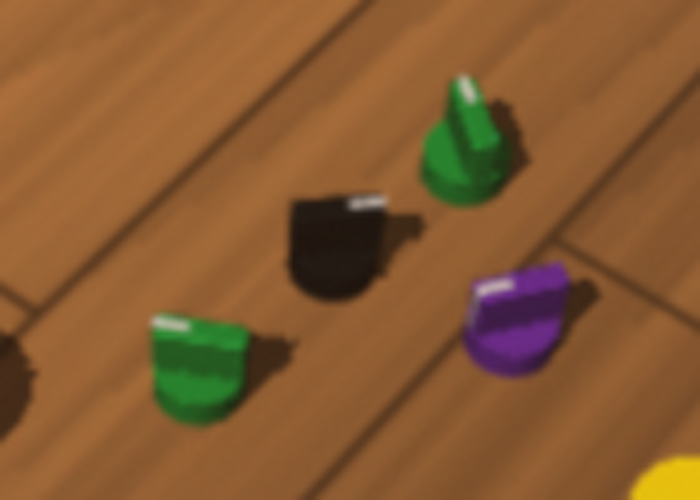

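The crop shows four knobs: green at (col 332, row 198), black at (358,173), green at (384,153) and purple at (393,188). The black one at (358,173) is the one meant, and its pointer end is to the right, near (368,165). In the scene view the red cap is at (303,284) with the white mark at (320,297), and the tray is at (171,373).

```bash
cat > h.py <<'E'
from bench import env
import cv2,numpy as np
from scipy.spatial.transform import Rotation as R
def ray_plane(o,d,z): return o+d*(z-o[2])/d[2]
def fix(name,u,v,z):
    P=env.camera_params(name); Rm=cv2.Rodrigues(P["rvec"])[0]
    o=-Rm.T@P["tvec"]; d=Rm.T@np.linalg.solve(P["camera_matrix"],[u,v,1.]); return ray_plane(o,d,z)
def down(yaw):  # tool x axis at world yaw, z down
    return (R.from_euler("z",yaw)*R.from_euler("x",np.pi)).as_rotvec()
def wpose():
    T=np.eye(4); T[:3,:3]=R.from_rotvec(env.get_tcp_rot()).as_matrix(); T[:3,3]=env.get_tcp_pos()
    return T
def wpix(T,u,v,z):
    P=env.camera_params("wrist"); K=P["camera_matrix"]; M=T@P["T_tool_cam"]
    x,y=(u-K[0,2])/K[0,0],(v-K[1,2])/K[1,1]; th=np.hypot(x,y)
    d=np.array([x/th*np.sin(th),y/th*np.sin(th),np.cos(th)]) if th>0 else np.array([0,0,1.])
    return ray_plane(M[:3,3],M[:3,:3]@d,z)
E
python3 - <<'E'
from h import *
f=lambda n,u,v,z:print(n,np.round(fix("scene",u,v,z),3))
for a in [("cap top",303,277,.086),("cap",303,284,.068),("mark",320,297,.05),("tray",171,373,.004),("knob",360,172,.03),("knob ptr",367,165,.043),("knob other",349,166,.043),("green1",332,200,.03),("green2",385,149,.03),("purple",395,183,.03),("jar",430,228,.065),("filter",266,195,.06),("carton",268,415,.04)]: f(*a)
print(R.from_rotvec(env.get_tcp_rot()).as_matrix().round(2), env.get_tcp_rot())
E
```

```text
cap top [ 0.605 -0.024  0.086]
cap [ 0.609 -0.028  0.068]
mark [ 0.645 -0.022  0.05 ]
tray [ 0.517 -0.293  0.004]
knob [0.516 0.279 0.03 ]
knob ptr [0.522 0.296 0.043]
knob other [0.492 0.268 0.043]
green1 [0.515 0.178 0.03 ]
green2 [0.52  0.371 0.03 ]
purple [0.595 0.303 0.03 ]
jar [0.725 0.228 0.065]
filter [0.413 0.083 0.06 ]
carton [ 0.709 -0.238  0.04 ]
[[-0.94  0.35  0.  ]
 [ 0.35  0.94  0.  ]
 [-0.    0.   -1.  ]] [5.65268701e-01 3.09030776e+00 8.44816117e-05]
```

Run:
```python
from h import *
ims=[]
for n,p,y in(("knob",[.516,.279,.17],.75),("cap",[.608,-.027,.21],.2)):
    env.move_pose(p,down(y)); env.hold(.3)
    T=wpose(); im,d=env.get_image("wrist"); np.savez(f"pics/{n}.npz",T=T,im=im,d=d); ims.append(im)
    for q in(("knob_grip","knob_socket") if n=="knob" else ("cap_center","heater","spindle_tip")):
        print(q,[(np.round(r["centre"]).tolist(),round(r["confidence"],2)) for r in env.tip_of(q,"wrist")][:4])
cv2.imwrite("pics/w1.png",np.hstack([i[:,100:540] for i in ims])[:, :] if 0 else cv2.resize(np.vstack([np.hstack([ims[0][:,120:520],ims[1][:,120:520]])]),(800,480)))
print(env.get_time())
```

```text
knob_grip [([138.0, 369.0], 0.98), ([321.0, 386.0], 0.78), ([241.0, 304.0], 0.64), ([150.0, 233.0], 0.6)]
knob_socket [([153.0, 235.0], 0.96), ([141.0, 368.0], 0.89), ([235.0, 302.0], 0.8), ([314.0, 385.0], 0.73)]
cap_center [([237.0, 319.0], 0.91)]
heater [([201.0, 313.0], 0.73)]
spindle_tip []
4.3667
```

View pics/w1.png

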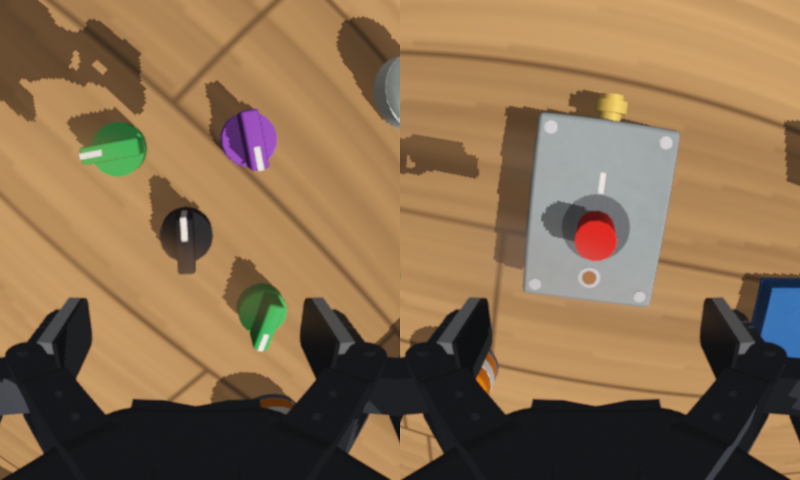

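The black knob sits at (305,235) in the full wrist picture, pointer end up (tool +x) at (303,212). On the unit the cap is at (316,240), the white mark runs (324,173)–(321,193), and the screws are at (271,127), (386,143), (360,297) and (254,284).

```bash
cat >> h.py <<'E'
def cloud(T,d,box):  # world points from wrist depth, box=(u0,u1,v0,v1)
    P=env.camera_params("wrist"); K=P["camera_matrix"]; M=T@P["T_tool_cam"]
    u,v=np.meshgrid(np.arange(box[0],box[1]),np.arange(box[2],box[3])); z=d[box[2]:box[3],box[0]:box[1]]
    x,y=(u-K[0,2])/K[0,0],(v-K[1,2])/K[1,1]; th=np.hypot(x,y)+1e-9
    X=np.stack([x/th*np.tan(th)*z,y/th*np.tan(th)*z,z],-1)
    return X@M[:3,:3].T+M[:3,3]
E
python3 - <<'E'
from h import *
k=np.load("pics/knob.npz"); c=np.load("pics/cap.npz")
def rect(X,n):
    X=X.astype(np.float32); print(n,len(X),X.mean(0).round(4),cv2.minAreaRect(X[:,:2]*1000), cv2.minEnclosingCircle(X[:,:2]*1000))
W=cloud(k["T"],k["d"],(270,345,190,290)).reshape(-1,3)
print("z",np.percentile(W[:,2],[1,50,99]).round(4))
rect(W[(W[:,2]>.038)],"bar")
f=lambda u,v,z:wpix(k["T"],u,v,z)[:2]
print("knob img", f(303,211,.043).round(4),f(306,272,.043).round(4))
W=cloud(c["T"],c["d"],(250,400,120,310)); im=c["im"][120:310,250:400].astype(int)
top=W[...,2]>.08; rect(W[top],"cap")
s=[wpix(c["T"],u,v,.05)[:2] for u,v in((271,127),(386,143),(360,297),(254,284))]
m=[wpix(c["T"],u,v,.05)[:2] for u,v in((324,173),(321,193))]
print("screws",np.round(s,4).tolist(),np.mean(s,0),"mark",np.round(m,4).tolist())
a=(s[0]+s[1]-s[2]-s[3])/2; b=s[0]+s[3]-s[1]-s[2]; print("yaw",np.arctan2(a[1],a[0]),np.arctan2(-b[0],b[1]))
rect(W[(W[...,2]>.044)&(W[...,2]<.056)&(im.max(-1)-im.min(-1)<40)],"block")
E
```

```text
z [-0.0015  0.0004  0.044 ]
bar 1073 [0.5077 0.2808 0.0467] ((527.1807861328125, 298.6169738769531), (99.95990753173828, 14.247849464416504), 42.75349044799805) ((528.39599609375, 297.46868896484375), 50.164791107177734)
knob img [0.5243 0.2977] [0.4926 0.2658]
cap 1515 [ 0.6126 -0.0262  0.1048] ((635.2823486328125, -26.31902313232422), (86.73529815673828, 29.133546829223633), 2.333815574645996) ((635.1204833984375, -21.608736038208008), 43.86465835571289)
screws [[0.677, 0.021], [0.6829, -0.067], [0.5549, -0.0764], [0.5488, 0.0131]] [ 0.61588915 -0.02729334] mark [[0.6501, -0.0253], [0.6344, -0.0262]]
yaw 0.06735256073676821 0.06785469920826481
block 22050 [ 0.6232 -0.0272  0.0499] ((616.8558349609375, -26.619937896728516), (149.0680389404297, 110.67021179199219), 3.841547727584839) ((616.6951293945312, -29.546871185302734), 89.1265640258789)
```

Run:
```python
from h import *
k=np.load("pics/knob.npz"); c=np.load("pics/cap.npz")
W=cloud(k["T"],k["d"],(270,345,190,290)).reshape(-1,3); W=W[(W[:,2]>.039)&(W[:,2]<.047)].astype(np.float32)
print("bar",len(W),cv2.minAreaRect(W[:,:2]*1000),W.mean(0))
W=cloud(c["T"],c["d"],(250,400,200,290)).reshape(-1,3); W=W[(W[:,2]>.081)&(W[:,2]<.091)].astype(np.float32)
print("cap",len(W),cv2.minAreaRect(W[:,:2]*1000),W.mean(0))
o=down(.067); cx,cy=.6065,-.0275
env.move_pose([cx,cy,.16],o); env.move_linear([cx,cy,.078],feed=.12,max_force=15)
print(env.get_tcp_pos()); env.close_gripper(); print(env.get_opening(),env.get_grasp_force())
env.move_linear([cx,cy,.15],feed=.12)
print(env.get_opening(),env.get_ft_force(),env.get_time())
env.move_pose([.517,-.293,.15],o); env.hold(.2)
T=wpose(); im,d=env.get_image("wrist"); np.savez("pics/tray.npz",T=T,im=im,d=d); cv2.imwrite("pics/tray.png",im)
```

```text
bar 1049 ((506.036376953125, 279.4400634765625), (42.76397705078125, 13.205167770385742), 45.48453140258789) [0.506692   0.2799711  0.04273042]
cap 1377 ((606.6165161132812, -27.491880416870117), (29.321359634399414, 29.12552833557129), 2.6647236347198486) [ 0.6069232  -0.02737594  0.08578445]
[ 0.60700624 -0.02753788  0.07887594]
0.3388946345541499 58.72760966420174
0.33508769269120026 [-0.2443364   0.09001551 -0.2577854 ] 6.8333
```

View pics/tray.png

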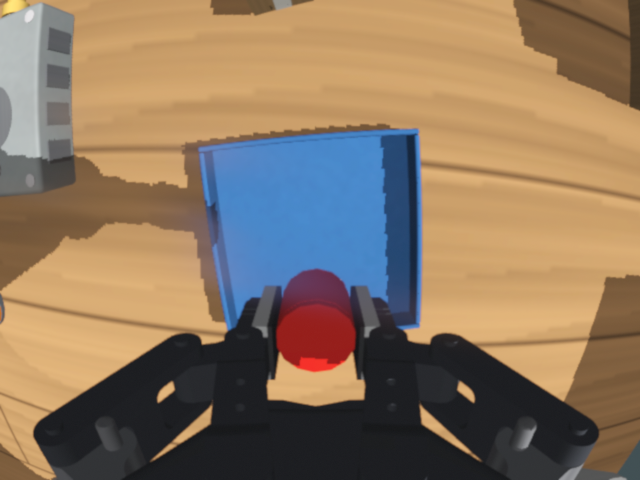

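The cap is held at (316,320). The tray's corners are at (200,148), (417,130), (418,325) and (230,328), so I'll check its centre before lowering.

Run:
```python
from h import *
t=np.load("pics/tray.npz")
s=[wpix(t["T"],u,v,.028)[:2] for u,v in((200,148),(417,130),(418,325),(230,328))]
m=(s[0]+s[2])/2; a=s[1]-s[2]; y=np.arctan2(a[1],a[0]); print(np.round(s,3).tolist(),m,y)
if np.linalg.norm(m-[.517,-.293])<.03:
    o=down(y)
    env.move_linear([*m,.13],attitude=o,feed=.12)
    print(env.move_linear([*m,.030],feed=.1,max_force=8),env.get_tcp_pos())
    env.release(); env.move_linear([*m,.16],feed=.15)
    k=[.5061,.2795]
    env.move_pose([*k,.16],down(.793)); env.hold(.2)
    T=wpose(); im,d=env.get_image("wrist"); np.savez("pics/knob2.npz",T=T,im=im,d=d); cv2.imwrite("pics/k2.png",im)
    W=cloud(T,d,(250,380,170,310)).reshape(-1,3); W=W[(W[:,2]>.039)&(W[:,2]<.047)].astype(np.float32)
    print("bar",len(W),cv2.minAreaRect(W[:,:2]*1000),W.mean(0))
    p,_=env.get_image("scene"); print([(np.round(r["centre"]).tolist(),round(r["confidence"],2)) for r in env.tip_of("cap","scene")])
    cv2.imwrite("pics/s2.png",np.hstack([cv2.resize(p[300:450,90:250],(400,375)),cv2.resize(im[100:400,160:480],(400,375))]))
    print(env.get_time())
```

```text
[[0.576, -0.211], [0.598, -0.355], [0.454, -0.377], [0.442, -0.232]] [ 0.51528512 -0.29363906] 0.14763692553125574
True [ 0.51484093 -0.29335604  0.03256354]
bar 1114 ((505.8131103515625, 279.133056640625), (42.287818908691406, 12.505509376525879), 45.479759216308594) [0.50624967 0.27938628 0.04275313]
[([372.0, 172.0], 0.77)]
13.4167
```

View pics/s2.png

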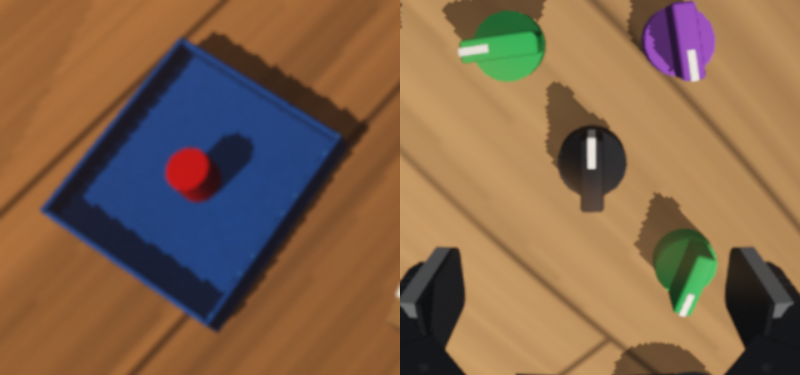

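The cap is upright in the tray. The black knob shows clearly with its pointer up, so I'll grasp it and look at the bare spindle from an offset hover.

Run:
```python
from h import *
k=[.5058,.2791]; y=np.deg2rad(45.48)
env.move_linear([*k,.10],attitude=down(y),feed=.15)
print(env.move_linear([*k,.0385],feed=.1,max_force=10),env.get_tcp_pos())
env.close_gripper(); print(env.get_opening(),env.get_grasp_force(),env.get_tcp_pos())
env.move_linear([*k,.16],feed=.12); print(env.get_opening())
h=.067; c=np.array([.6067,-.0274])-.06*np.array([np.cos(h),np.sin(h)])
env.move_pose([*c,.19],down(h)); env.hold(.3)
T=wpose(); im,d=env.get_image("wrist"); np.savez("pics/sp.npz",T=T,im=im,d=d); cv2.imwrite("pics/sp.png",im)
print([(np.round(r["centre"]).tolist(),round(r["confidence"],2)) for r in env.tip_of("spindle_tip","wrist")],env.get_time(),T.round(4).tolist())
W=cloud(T,d,(120,520,60,330)).reshape(-1,3); n=np.linalg.norm(W[:,:2]-[.6067,-.0274],axis=1)
S=W[(n<.02)&(abs(W[:,2]-.074)<.006)].astype(np.float32); print("spindle",len(S),S.mean(0),cv2.minAreaRect(S[:,:2]*1000),cv2.minEnclosingCircle(S[:,:2]*1000))
B=W[(abs(W[:,2]-.05)<.003)].astype(np.float32); print("block",cv2.minAreaRect(B[:,:2]*1000),len(B))
```

```text
False [0.50606478 0.27922519 0.0389768 ]
0.14070640580755026 59.108349680900574 [0.50595796 0.27918136 0.03878437]
0.13681708196117454
[([151.0, 315.0], 0.67)] 18.1583 [[0.9977, 0.0683, -0.0001, 0.5469], [0.0683, -0.9977, 0.0, -0.0307], [-0.0001, -0.0, -1.0, 0.1899], [0.0, 0.0, 0.0, 1.0]]
spindle 326 [ 0.6056409  -0.02761828  0.07340387] ((604.9257202148438, -27.73626708984375), (11.092743873596191, 13.56648063659668), 3.8650319576263428) ((606.3433227539062, -27.600324630737305), 7.069484710693359)
block ((608.0409545898438, -27.525299072265625), (130.9965057373047, 109.69120025634766), 3.9783341884613037) 26293
```

View pics/sp.png

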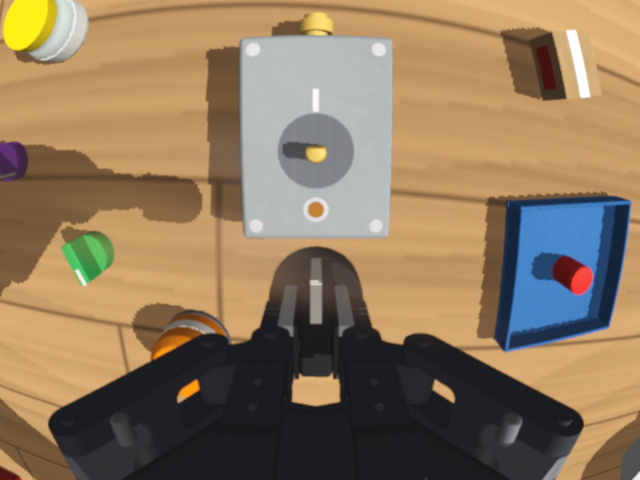

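The spindle is bare at (316,152), its flat facing the white mark at (316,100). The knob is held with its pointer forward (line at (316,285)), and the cap is in the tray.

Run:
```python
from h import *
t=np.load("pics/sp.npz"); T=t["T"]
W=cloud(T,t["d"],(290,342,240,385)).reshape(-1,3); L=(W-T[:3,3])@T[:3,:3]
B=L[(L[:,2]>-.009)&(L[:,2]<.002)&(abs(L[:,1])<.004)]; print("bar in tool x",np.percentile(B[:,0],[0,1,50,99,100]).round(4),np.median(B[:,2]),len(B))
S=L[(L[:,2]>.018)&(L[:,2]<.028)]; print("skirt max x",S[:,0].max() if len(S) else None)
p=[.6064,-.0276]; o=down(.0675)
env.move_linear([*p,.19],attitude=o,feed=.12); env.move_linear([*p,.118],feed=.1); env.hold(.2)
print(env.get_tcp_pos(),env.get_ft_force())
r=env.move_linear([*p,.100],feed=.02,max_force=12); env.hold(.1)
print(r,env.get_tcp_pos(),env.get_ft_force(),env.get_moment(),env.get_opening(),env.get_time())
```

```text
bar in tool x [-0.021  -0.0194  0.0041  0.0216  0.022 ] -0.004177609783494175 2183
skirt max x 0.02194208567467112
[ 0.60659158 -0.02761571  0.11861185] [ 0.16264617 -0.18202189  0.26136543]
False [ 0.60628501 -0.02749484  0.09989719] [ 0.23494857  3.48728786 -2.19429329] [ 0.50251657  0.04988784 -0.01413232] 0.13757268045472631 21.025
```

It slid onto the spindle with low force, so I'll press it home now.

Run:
```python
from h import *
p=[.6064,-.0273]
r=env.move_linear([*p,.086],feed=.02,max_force=24); print(r,env.get_tcp_pos(),env.get_ft_force())
for i in range(2):
    env.hold(.5); print(env.get_tcp_pos(),env.get_ft_force(),env.get_moment(),env.get_opening(),env.get_grasp_force())
im,d=env.get_image("wrist"); cv2.imwrite("pics/f.png",im); p,_=env.get_image("side"); cv2.imwrite("pics/f.png",np.hstack([cv2.resize(p[180:360,250:460],(420,360)),cv2.resize(im,None,fx=.59,fy=.59)[:283].copy() if 0 else cv2.resize(im[:, 100:540],(380,360))])); print(env.get_time())
```

```text
True [ 0.60652041 -0.02738341  0.09068125] [-3.1579371   0.72918734  8.1475676 ]
[ 0.60651075 -0.02736874  0.09066538] [-2.68429271  0.38144434  8.70673974] [0.14043372 0.36831794 0.07290785] 0.13480422437228703 59.94542419910431
[ 0.60648583 -0.02738032  0.09067722] [-2.84704814  0.81308461  8.89927313] [ 0.07606507  0.39664413 -0.01021868] 0.13945804178065985 59.94608223438263
22.6667
```

View pics/f.png

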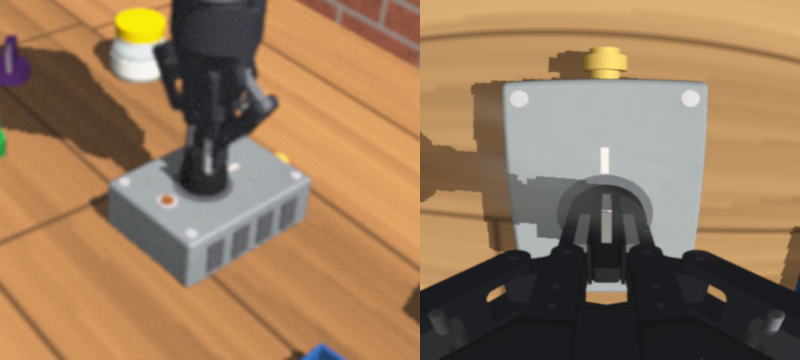

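The knob sits low on the unit with its pointer in line with the white mark. The height (90.7 mm) matches full press, but the residual force is only spring-level, so I'll add a small firm preload.

Run:
```python
from h import *
q=env.get_tcp_pos()
for z in(.0903,.0898,.0893,.0888):
    r=env.move_linear([.6064,-.0273,z],feed=.005,max_force=14); env.hold(.3); f=env.get_ft_force()
    print(z,r,env.get_tcp_pos().round(5),np.round(f,2))
    if f[2]>17: break
env.hold(.5); print(env.get_ft_force(),env.get_tcp_pos(),env.get_opening())
```

```text
0.0903 False [ 0.60653 -0.02745  0.09093] [-3.07  2.06  8.73]
0.0898 False [ 0.60655 -0.02745  0.09064] [-4.29  2.65 10.24]
0.0893 False [ 0.60658 -0.02745  0.09057] [-5.32  2.29 14.93]
0.0888 False [ 0.60664 -0.02745  0.09048] [-7.06  2.94 20.34]
[-6.489351    2.09079376 19.64393824] [ 0.60661991 -0.02744579  0.09051449] 0.14008762084898535
```

The force rose steeply while the height stayed put, so the spindle is against its stop with about 20 N on it. Handing in.

```bash
python3 -c "
from bench import env
print(env.finish_job(),env.get_time())"
```

```text
the job is handed in; nothing more can be done
the job is handed in; nothing more can be done
```

The job is handed in: the red cap is upright in the blue tray, and the black knob is home on the spindle with the gripper still holding it pressed against its stop at about 20 N; the carton, jar and filter were left alone.

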